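Load the julienne insert into the V-slicer, label up

ROBOT

A 7-joint arm with a two-finger parallel gripper is mounted at the origin on a cart in front of the work surface, level with it; the furniture and walls round the work are solid. World frame = base frame: x ahead of the robot, y to its left, z up, the work surface at z = 0. Lengths are in m, angles in rad, forces in N, time in s.
With the tool pointing down it reaches from about 0.4 to 0.875 m from the base axis. Payload 19.3 kg.
Tool frame: the origin (TCP) lies at the very end of the fingers, on their centre line; the grasp point (between the pads) lies 19 mm behind it; z points along the fingers, y is the direction in which the jaws open and shut (so a half turn about z gives the same grasp; the last joint's range is limited). The gripper opens to 85 mm and grips with 20 to 120 N. Pads are 22 mm wide; open, the fingers measure 114 mm over their backs; the gripper's body (76 mm by 85 mm) begins 54 mm behind the grasp point. The pads swing forward as they close: fully open they stand 13 mm farther back than shut.
Start: joints at [-1.285, 0.521, -0.036, 1.599, 0.021, 1.021, -0.113], TCP at [0.218, 0.586, 0.231] pointing down, gripper open.
Joint ranges: [-2.91, 2.91], [-0.3, 2.13], [-1.5, 1.42], [0.17, 2.43], [-1.26, 4.41], [0.16, 1.93], [-2.52, 2.52]. Speed limits (rad/s): [1.89, 1.89, 2.39, 2.39, 3.01, 3.01, 3.01].

INTERFACE

Orientations are given as [roll, pitch, yaw] about the fixed x, y, z axes, in that order (R = Rz(yaw) Ry(pitch) Rx(roll)).
In Python, from workcell import bot gives the robot as it stands. The module is installed in compiled form; this text tells all that it offers.
- The arm moves only by the shell command python3 -m inch 'ROWS' [FORCE]. ROWS is JSON, a list of rows, each an object of numbers: "dx", "dy", "dz": the shift along the tool's x, y, z in mm; "rx", "ry", "rz": the turn, a rotation vector about the tool's x, y, z in rad; "hand": the closure, from -1 (fully open) to 1 (shut), so that 0 is half open. In form: [{"dx": .., "dy": .., "dz": .., "rx": .., "ry": .., "rz": .., "hand": ..}, ...]. A call has 1 to 10 rows; each row shifts and turns the commanded pose from where the row before left it, along the tool's axes as they then stand; what a row does not reach is not made up. A row lasts 1/10 s, in which the tool goes at most 50 mm and 8.59 degrees, less where a joint would pass 70% of its speed; a pose out of reach is approached as far as the arm can. A call with a gripper value outside its range is refused whole. The fingers move at their own pace and stop on an object; FORCE is the grip in N (left out, the last holds). Time passes only in rows, so rows that do not move let the fingers close. It gives the time, the measured TCP pose, the force and the opening at its end, in the units of the state.
- bot.observe(): the state, without advancing time (a new reading comes with each control period).
- bot.grab_frame(name): name is "scene" or "top"; returns (picture, depth): 400x640x3 uint8, red, green, blue; 400x640 float32, m along the optical axis (not along the pixel's ray), 0 where there is no reading.
- bot.get_calibration(name): a dict with "vertical_fov" (degrees; the focal length in pixels is half the picture's height over the tangent of half this angle, whatever the lens; pixels are square), "cx", "cy" (the principal point, pixels), "k1" (the pictures are not rectified: a ray, as slopes to the right and down, at radius r is drawn at 1 + k1 r^2 times it, then the intrinsics apply), "origin" and "orientation" of the camera in the world. Camera axes: x right, y down, z forward; pixel columns grow to the right and rows downward; lengths in m; the calibration is good to about 2 mm. A picture is of the moment at which its call begins. get_calibration takes no time and is no camera call.
- bot.job_done(): hands the job in, once; it reports no verdict.
Trained networks look in the newest picture that a camera, given by its name, has taken for a name from the list of things; names that differ only in an ending like _2 or _b are one class to them, and where a whole thing is asked for, a point or a joint stands for the part that bears it (a point fixed in the world has none). Each returns a list of dicts, best first, with "score" (0 to 1); they miss things now and then, are a little off and sometimes report something else, mostly with a low value. They report only what shows in the picture. A call takes as long as a camera call. They do not tell look-alikes from the thing itself.
- bot.trace(camera, target): "region" (400x640 bool, what is visible of it) and "box" ([left, top, right, bottom] in pixels, round what is visible of it).
- bot.tip_of(camera, target): "centre" ([row, column] in pixels: a listed point, or the origin of a listed thing).
The state is a dict: "clock": time; "qpos": joint angles; "qd": joint speeds; "joint_efforts": joint torques, N m; "position": TCP position; "tool_rot": TCP orientation; "force": force on the tool from outside, world axes, zero at the start; "moment": the same for the moment, N m; "grip_width": finger opening in m.
Only numpy, scipy, OpenCV 4.12 (cv2) and the standard library are available. Lean on these libraries where they do the work, as an engineer would, in place of code of your own. Each camera call takes 0.05 s, during which the arm holds its last target.

TASK

The cook is about to cut vegetables: take the taller slicer insert, the one with the notched corner, out of the wooden stand, and slide it gently down between the rails of the sloping slicer, label side up and frosted (notched) end toward the front edge of the worktop, until its lower edge is fully home against the stops under the steel blade plate and it lies on the bed. The notch tells which end is frosted and which face bears the label. Finish while still holding the insert there by its upper edge, so that the cook can press the lock buttons, with the other insert still in the stand and the garlic, mug and tin left where they are.

Things in the scene. Friction and masses are not known exactly. Their poses are not given: they have to be found in the camera images.
- insert: White plate 100 long x 76 high x 8 mm thick, 70 g, steel field and blade slit on both faces, upright on a long edge in the stand. Origin: middle of the lower edge, mid-thickness. z up to the upper edge, +x to the frosted (matt) end, last 28 mm, whose upper corner has a 14 mm square notch; -y = label face. Seen label toward you and notched edge up, the notch is at top right.
- insert_grip (a point): Middle of the insert's upper edge: (0, 0, 76) mm in its frame. Take it here from above, by the 8 mm thickness. Both faces are free for 50 mm down from this edge: in the stand over the whole length, in the slicer within 25 mm either side of the middle.
- insert_label (a point): Centre of the blank ruled paper label, on the label face at the frosted end: (36, -4, 31) mm in the insert's frame. The back has no label and no row of small teeth.
- plain_insert: A low plain insert without notch, 100 x 46 high x 8 mm, upright in the stand's other groove, 46 mm beside the first. Origin: middle of its lower edge. Leave it.
- stand: Fixed beech stand, 124 x 112 x 28 mm, turned any way. Origin: centre of the underside. Two grooves along its x axis, at y = +23 mm (notched insert) and y = -23 mm (plain one), 10.5 mm wide, 20 mm deep, floor 8 mm above the worktop; an insert may stand up to 8 mm off centre along the groove.
- slicer_bed: Fixed sloping bed of the slicer, falling at 45 degrees to the left (toward the sink), give or take 22 degrees of yaw. Origin: middle of the stop line on the bed surface, 108 mm above the worktop. x down the slope, y to the worktop's front edge, z out of the bed. Insert home: origin at (0, 0, 4) mm here, its z along -x, label face along +z, frosted end at +y; its top 24 mm stick out, to hold it by.
- bed_stop (a point): Origin of the slicer bed: the stop line. The steel blade plate covers the bed frame from x = -9 mm onward, its underside 13 mm above the bed: the 8 mm thick insert slides in beneath it, along the bed, up to the stop blocks at x = 0.
- bed_mouth (a point): Middle of the bed's upper end, on the bed surface, x = -52 mm in the bed frame. Side rails 106 mm apart (y = -53 to +53) stand 17 mm above the bed from here to beyond the stop, and flare outward above the mouth to x = -74. The bed has a thumb cut-out here, 56 mm wide and 26 mm deep down the slope; nothing lies above the bed up to the blade plate.
- garlic: Garlic bulb, 60 mm, on the worktop. Origin: underside. Leave it.
- mug: White mug with a handle, 85 x 120 x 88 mm, on the worktop. Origin: underside. Leave it.
- tin: Plain half-height tin with a pull ring, 66 mm across, 67 mm high, on the worktop. Origin: underside. Leave it.
There are look-alikes about, which are no part of the job. What is shaped like the plain_insert but orange, purple or red is not meant.

How it is judged:
On the way:
1. the notched insert is held in the fingers, clear above the stand (height (world z) of insert above 0.06 m and contact force between the fingers and insert above 1 N), for 0.1 s.
At the end, for the whole second after the job is handed in: Insert in the slicer: lower edge within 5 mm of the stop, 6 mm of the middle sideways, mid-plane 1 to 8 mm above the bed (home 4) and parallel within 7 degrees, label up, frosted end toward the worktop's front; still, and still gripped (over 1 N); the plain insert in its groove within 15 mm (x of insert in the frame of slicer_bed between -0.005 and 0.004 m and y of insert in the frame of slicer_bed between -0.006 and 0.006 m and z of insert in the frame of slicer_bed between 0.001 and 0.008 m and angle between the y axis of insert and the z axis of slicer_bed, either way round below 0.12 rad and z of insert_label in the frame of slicer_bed above 0.004 m and y of insert_label in the frame of slicer_bed above 0.025 m and contact force between the fingers and insert above 1 N and linear speed of insert below 0.02 m/s and z of plain_insert in the frame of stand below 0.015 m and distance of plain_insert from where it was at the start of the episode below 0.015 m); the arm keeps its last pose, push and grip.
It fails at once if the plain insert, garlic, mug or tin is pushed away (distance of plain_insert from where it was at the start of the episode above 0.02 m or distance of any of garlic, mug, tin from where it was at the start of the episode above 0.03 m).
It fails at once if the insert is rammed into the slicer with more than 100 N (contact force between insert and slicer_bed above 100 N).
It also fails if it takes over 42 s, if anything falls off the work surface, if the arm or the gripper's body presses on something with over 40 N, if the wrist force passes 120 N, or if a joint passes its speed limit or range.

## Working session

There is one attempt and no reset: what is moved stays moved. The work goes in short steps, Python scripts to look and compute and a shell command to move; the robot and the scene stay as the last step left them, time stands still between calls to the robot, and variables do not carry over. Pictures are saved under pics/ and viewed, and the job is handed in when it is done.

```bash
mkdir -p pics; python3 - <<'E'
from workcell import bot
import cv2,numpy as np
for n in ("scene","top"):
    p,d=bot.grab_frame(n); cv2.imwrite(f"pics/{n}0.png",cv2.cvtColor(p,cv2.COLOR_RGB2BGR)); np.save(f"{n}_d.npy",d); np.save(f"{n}_p.npy",p)
    print(n,bot.get_calibration(n))
print(bot.observe())
E
```

```text
scene {'vertical_fov': 42.80979566790168, 'cx': 315.93493509573375, 'cy': 198.73036358292572, 'k1': -0.0055952605366204125, 'origin': array([-0.19295369,  1.00406088,  0.70843443]), 'orientation': array([-2.02392135,  0.02567261, -2.50598768])}
top {'vertical_fov': 46.42641718554235, 'cx': 322.0741650773028, 'cy': 199.42242379491313, 'k1': -0.02823637685074077, 'origin': array([0.13459012, 0.13540981, 1.516686  ]), 'orientation': array([-2.86594939e+00,  2.47906317e-03, -1.88382937e+00])}
{'clock': 0.1, 'qpos': array([-1.28520471,  0.52192118, -0.03630931,  1.59992579,  0.02118439,
        1.021094  , -0.11282591]), 'qd': array([ 5.10338280e-04, -1.89422713e-03, -8.01067731e-05, -1.32462297e-03,
       -7.62387959e-05,  2.43720445e-04, -1.73105052e-04]), 'joint_efforts': array([ 4.59842209e-03, -9.28471613e+01,  1.98493347e+00, -3.70539272e+01,
        1.82382023e-02,  5.31563972e-03,  5.19300306e-05]), 'position': array([0.21764462, 0.58557553, 0.23081322]), 'tool_rot': array([-3.14063071e+00,  6.22789983e-05,  2.78573984e+00]), 'force': array([-0.80788463,  0.53584278, -0.32099254]), 'moment': array([ 0.03883268,  0.09630123, -0.0408019 ]), 'grip_width': 0.08552639232375876}
```

View pics/scene0.png

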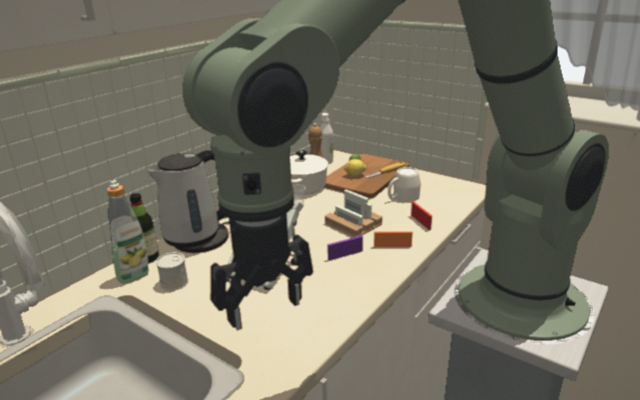

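View pics/top0.png

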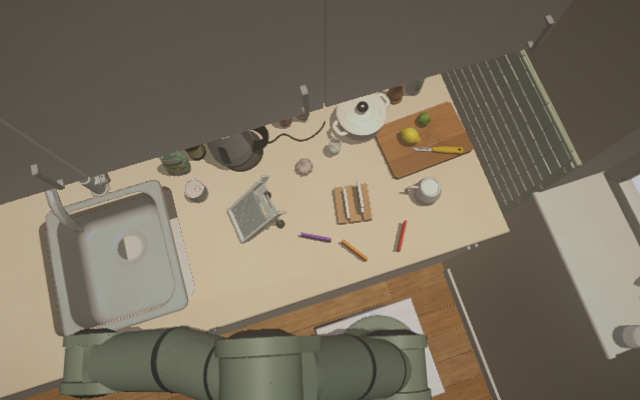

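The top view shows the slicer near px (255,210), the stand with both inserts near (353,203), the garlic at (304,166) and the mug at (428,190). In the scene view the arm hides the slicer. Next I'll zoom in and run the networks.

```bash
cat > h.py <<'E'
import numpy as np, cv2
from scipy.spatial.transform import Rotation as R
from workcell import bot
def cal(n):
    c=bot.get_calibration(n); f=200/np.tan(np.radians(c['vertical_fov'])/2)
    return c,f,R.from_euler('xyz',c['orientation']).as_matrix(),np.array(c['origin'])
def px2w(n,u,v,d):
    c,f,M,o=cal(n); x=(np.asarray(u)-c['cx'])/f; y=(np.asarray(v)-c['cy'])/f
    a,b=x.copy() if hasattr(x,'copy') else x,y
    for _ in range(8):
        s=1+c['k1']*(a*a+b*b); a,b=x/s,y/s
    p=np.stack([a*d,b*d,np.ones_like(a)*d],-1); return p@M.T+o
def w2px(n,P):
    c,f,M,o=cal(n); q=(np.asarray(P)-o)@M; a=q[...,0]/q[...,2]; b=q[...,1]/q[...,2]
    s=1+c['k1']*(a*a+b*b); return np.stack([a*s*f+c['cx'],b*s*f+c['cy']],-1)
E
python3 - <<'E'
from h import *
for n in ("scene","top"):
    d=np.load(f"{n}_d.npy")
    for t in ["insert","plain_insert","stand","slicer_bed","garlic","mug","tin"]:
        for r in bot.trace(n,t)[:3]:
            m=r['region']&(d>0); v,u=np.nonzero(m)
            W=px2w(n,u.astype(float),v.astype(float),d[m]); print(n,t,round(r['score'],2),r['box'],m.sum(),np.median(W,0).round(3) if len(W) else '')
    for t in ["insert_grip","insert_label","stand","bed_stop","bed_mouth","slicer_bed","insert","plain_insert"]:
        for r in bot.tip_of(n,t)[:3]:
            print(n,'tip',t,round(r['score'],2),np.round(r['centre'],1))
p=np.load("top_p.npy")
cv2.imwrite("pics/z1.png",cv2.cvtColor(cv2.resize(p[140:270,210:390],None,fx=4.4,fy=4.4,interpolation=cv2.INTER_CUBIC),cv2.COLOR_RGB2BGR))
p=np.load("scene_p.npy")
cv2.imwrite("pics/z2.png",cv2.cvtColor(cv2.resize(p[170:270,310:450],None,fx=5.6,fy=5.6,interpolation=cv2.INTER_CUBIC),cv2.COLOR_RGB2BGR))
print(bot.observe()['clock'])
E
```

```text
scene insert 0.88 [344.2, 189.3, 368.0, 217.5] 477 [ 0.495 -0.098  0.058]
scene plain_insert 0.93 [326.4, 234.6, 366.6, 258.5] 599 [0.424 0.074 0.027]
scene plain_insert 0.91 [412.3, 206.1, 429.1, 225.5] 279 [ 0.341 -0.189  0.028]
scene plain_insert 0.77 [372.8, 233.4, 411.3, 246.9] 568 [ 0.346 -0.029  0.027]
scene stand 0.57 [324.4, 210.5, 382.5, 236.2] 834 [ 0.465 -0.038  0.025]
scene slicer_bed 0.64 [228.9, 199.2, 302.7, 286.6] 355 [0.5   0.185 0.134]
scene slicer_bed 0.56 [343.5, 186.4, 371.0, 217.1] 531 [ 0.496 -0.099  0.058]
scene mug 0.72 [387.1, 168.3, 423.7, 202.5] 955 [ 0.45  -0.297  0.052]
scene tin 0.92 [158.4, 255.6, 188.7, 292.8] 967 [0.678 0.414 0.049]
scene tip insert_grip 0.8 [197.4 358. ]
scene tip insert_label 0.6 [212.8 365.1]
scene tip insert_label 0.19 [216.5 356.9]
scene tip stand 0.78 [224.1 351.3]
scene tip stand 0.3 [194.1 354.5]
scene tip bed_mouth 0.9 [207.6 276.6]
scene tip insert 0.6 [217.2 358.5]
scene tip insert 0.48 [192.4 360.8]
scene tip plain_insert 0.97 [246.9 392.4]
scene tip plain_insert 0.8 [252.8 345.5]
scene tip plain_insert 0.61 [227.1 347.9
[... 471 characters left out ...]
.7, 314.1, 177.2] 205 [0.662 0.032 0.04 ]
top mug 0.92 [404.3, 176.9, 444.4, 206.9] 738 [ 0.45  -0.313  0.077]
top mug 0.2 [227.5, 173.8, 284.7, 239.3] 1943 [0.549 0.232 0.093]
top tin 0.8 [182.1, 177.8, 209.7, 203.1] 438 [0.686 0.397 0.062]
top tip insert_grip 0.66 [208.  344.2]
top tip insert_grip 0.54 [195.2 358.6]
top tip insert_grip 0.44 [192.9 197.8]
top tip insert_label 0.52 [209.8 361.2]
top tip stand 0.88 [203.7 351.6]
top tip bed_stop 0.65 [200.9 262.9]
top tip bed_mouth 0.78 [196.7 271.2]
top tip slicer_bed 0.71 [201.4 256.8]
top tip insert 0.42 [204.3 357.7]
top tip plain_insert 0.66 [255.2 353.1]
top tip plain_insert 0.62 [239.5 398.6]
top tip plain_insert 0.56 [208.3 344.6]
1.6
```

View pics/z1.png

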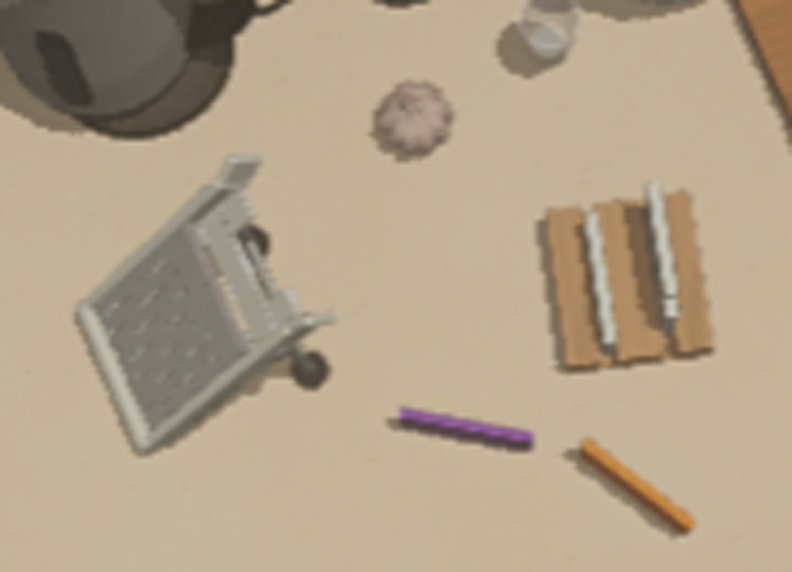

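View pics/z2.png

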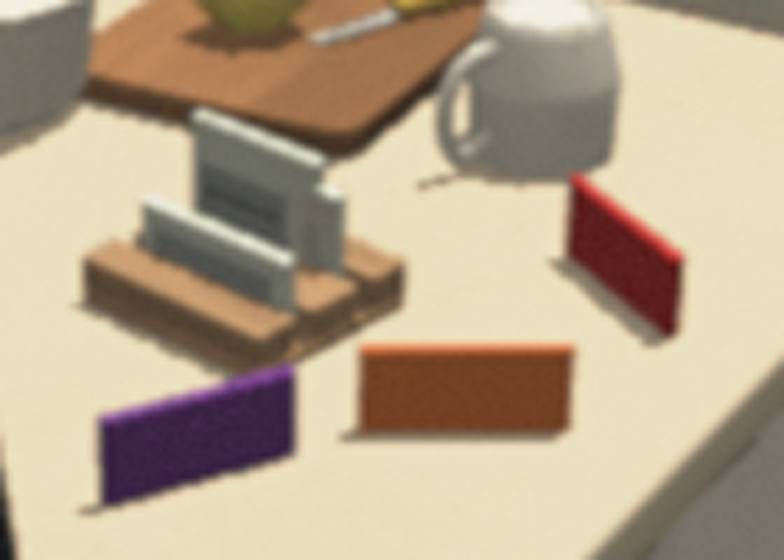

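In the zooms, the notch is at the front (robot-side) end, and the scene camera on the +y side sees it at top right. So the label face points to +y, and no half turn is needed. Next I'll fit the poses.

```bash
python3 - <<'E'
from h import *
for n,(a,b,c,e) in {"top":(335,375,175,225),"scene":(325,390,180,240)}.items():
    d=np.load(f"{n}_d.npy"); v,u=np.mgrid[c:e,a:b]; dd=d[c:e,a:b]
    W=px2w(n,u.astype(float),v.astype(float),dd); P=W[(dd>0)]
    U=u[dd>0];V=v[dd>0]
    # notched insert candidate: z between .058 and .095
    for lo,hi in ((.06,.1),(.078,.1)):
        m=(P[:,2]>lo)&(P[:,2]<hi)&(P[:,0]>.40)&(P[:,0]<.58)&(P[:,1]<-.05)&(P[:,1]>-.15)
        Q=P[m]; c0=Q.mean(0); u_,s,vt=np.linalg.svd((Q-c0)[:,:2]); ax=vt[0]
        t=(Q-c0)[:,:2]@ax
        print(n,lo,len(Q),c0.round(4),"yaw",np.degrees(np.arctan2(ax[1],ax[0])).round(2),"ext",t.min().round(4),t.max().round(4),(s/np.sqrt(len(Q))).round(4), 'z95',np.percentile(Q[:,2],[5,50,95]).round(4))
    # plain
    m=(P[:,2]>.036)&(P[:,2]<.06)&(P[:,1]>-.08)&(P[:,0]>.42)
    Q=P[m]; c0=Q.mean(0); u_,s,vt=np.linalg.svd((Q-c0)[:,:2]); ax=vt[0]; t=(Q-c0)[:,:2]@ax
    print(n,"plain",len(Q),c0.round(4),np.degrees(np.arctan2(ax[1],ax[0])).round(2),t.min().round(4),t.max().round(4))
# ray-plane for top-edge white pixels at z=.084 in top view
p=np.load("top_p.npy").astype(int)
print(p[180:220,352:368].sum(2)//3)
E
```

```text
top 0.06 106 [ 0.4942 -0.1042  0.0793] yaw 169.59 ext -0.0503 0.0541 [0.0291 0.0099] z95 [0.0634 0.0819 0.0894]
top 0.078 67 [ 0.4998 -0.1079  0.0849] yaw 169.22 ext -0.0441 0.041 [0.0249 0.0025] z95 [0.08   0.0852 0.0903]
top plain 96 [ 0.49   -0.0579  0.051 ] 168.04 -0.056 0.0542
scene 0.06 248 [ 0.4988 -0.0998  0.0741] yaw 170.66 ext -0.0525 0.0506 [0.0286 0.0026] z95 [0.0613 0.0732 0.0862]
scene 0.078 86 [ 0.5029 -0.1009  0.0835] yaw 170.08 ext -0.0484 0.0415 [0.0259 0.003 ] z95 [0.0788 0.0841 0.0872]
scene plain 227 [ 0.494  -0.0491  0.0476] 152.13 -0.0561 0.1177
[[174 174 174 174 173 173 175 176 174 174 174 174 174 173 174 173]
 [174 174 175 174 166 164 179 180 174 174 174 174 174 174 174 174]
 [174 175 175 173 161 165 188 180 169 174 175 173 171 171 174 175]
 [175 175 176 173 156 161 190 180 167 170 171 163 146 144 163 172]
 [173 173 173 172 151 157 189 181 159 142 140 140 137 135 143 159]
 [150 152 155 156 136 139 179 186 165 135 132 135 135 135 137 156]
 [118 123 120 133 118 116 165 191 175 137 132 135 135 135 141 160]
 [ 96  96  94  92  84  99 158 191 175 136 133 135 135 13
[... 1455 characters left out ...]
 158 193 171 129 131 131 130]
 [140 139 136 120 101  95  95  91  95 158 194 173 132 131 131 130]
 [139 139 138 134 121  98  94  90  96 155 189 177 151 134 131 130]
 [139 139 138 136 122  97  93  88  86 102 111 120 134 134 130 129]
 [139 139 138 135 123 101  95  90  88  92  96 119 138 135 132 130]
 [139 139 138 136 134 125 106  99  94  93  94 118 138 136 132 129]
 [139 139 139 138 137 140 139 132 115  95  92 116 138 136 133 128]
 [139 140 139 138 137 140 141 140 128 102  90 107 132 137 132 129]
 [139 140 139 138 137 139 140 139 136 121  93  94 122 137 133 129]
 [139 141 140 139 137 138 141 139 131 110  92  90 118 139 135 128]
 [140 143 141 140 138 138 141 138 128 109  93  89 112 134 128 113]]
```

```bash
python3 - <<'E'
from h import *
p=np.load("top_p.npy")
cv2.imwrite("pics/z3.png",cv2.cvtColor(cv2.resize(p[170:245,222:290],None,fx=8,fy=8,interpolation=cv2.INTER_NEAREST),cv2.COLOR_RGB2BGR))
d=np.load("top_d.npy"); v,u=np.mgrid[170:245,222:290]; W=px2w("top",u*1.,v*1.,d[170:245,222:290])
np.set_printoptions(linewidth=250,suppress=True)
print((W[::3,::3,2]*1000).round().astype(int))
E
```

```text
[[  6   1  -1   2   7  17  12  14   5   4  -3   5  -2  -8  -1   4   1   6   2   0  -4  -1   2]
 [  3   2  -1   2   3  -8   2   4   1   1   4   1  -4   2  -1  -1  -2   2   1  -4  -1  -1   2]
 [  1   2  -4   1   3   1  -2   0   4  -1   3  -2   1   0 168 167   1   1   1   2  -3   4  -8]
 [ -2   1  -4   1   1   2   4   0  -2   1   3   1   4 160 157 150   2   3   0   6   4   0   1]
 [ -4   2   1   3   3   0   2   3   6  -2   0   4 154 150 145   0  -4  -2   0   1   5   0  -1]
 [  0  -3   3   0  -3  -6  -3   2  -1   4  -4 136 139 133 139   6   2   2   7  -1   3   5   2]
 [  0   4  -3   1   2   3  -2   0   6   2 133 124 124 133 138 141  -5   3   0   0  -1   2   2]
 [  1   9  -3   5   3  -3  -2  13  -5 119 124 112 125 126 135  14   2  -3   1   1   5   1   6]
 [ -2   6  -4   5  -6   3   0   1 104 113 121 123 113 128 124  29   9  -3   1   0  -1   7  -2]
 [  9  -6   2  -2   4  -1  -5  91  94 112 119 128 114 117 128  26  12   1   1   0  -5   0  -5]
 [  3  -5   2   1   2   1  84  87  95  99 108 126 122 116 125  -6  22  -3  -1   0  -4   3  -2]
 [ -4   0   4   6  57  64  74  76  93 100 111 117 123 1
[... 575 characters left out ...]
1 129 127 129   0  60  15   5  -2]
 [  0   1   6   2  33  28  39  50  61  69  75  82  97 109 116 105   0   1  11  13  11   8  -1]
 [ -3   0   4  -4   2  28  39  49  58  62  74  87  96 108  89  -2  -3   1   2   9  13  -1   5]
 [  2   0  -7   8   3  26  30  41  53  69  72  79  82  76   3   5   3   5  -4   1   1   3  -5]
 [  5   1   4   0   0  22  30  33  45  62  67  70  55   1   4  -1   4  -2 -13   5  10  -3   5]
 [ -3   0  -2  -2   7   1  31  27  38  54  48  -2   2  -2  -2   5  -2  -1   0  -1  10   4   0]
 [  0   2  -3  -1   1   1  26  29  42  28   4   3  -7   6   6  -2  -2   2  -2  -2  -2   0   2]
 [  3   0   0   0   4  -1   4  17   2  -2   6   3   1   6   0   0   0   1   3   2   3   2  -3]]
```

```bash
python3 - <<'E'
from h import *
c,f,M,o=cal("top")
def ray(u,v,z):
    a=px2w("top",u,v,1.0)-o; return o+a*(z-o[2])/a[2]
p=np.load("top_p.npy").astype(float).mean(2)
# subpixel ridge: weight over >145 brightness
pts=[]
for v in range(183,206):
    u=np.arange(355,367); w=np.clip(p[v,355:367]-142,0,None)*(abs(u-(359.1+(v-187)*.164))<2.6); pts.append((v,(w*u).sum()/w.sum()))
pts=np.array(pts); k=np.polyfit(pts[:,0],pts[:,1],1); print(k)
L=lambda v:k[0]*v+k[1]
A=ray(L(180.6),180.6,.084); B=ray(L(206.6),206.6,.084); print(A,B,np.linalg.norm(A-B)) # true 86
d=(B-A)/np.linalg.norm(B-A); print('yaw of frosted axis',np.degrees(np.arctan2(d[1],d[0])))
mid=(A+B)/2+d*.007; print('grip from top',mid)
# project into scene
G=mid; X=d
S=np.array([G-.05*X,G+.036*X,G]); print('scene px',w2px("scene",S).round(1))
print('top',w2px("top",S).round(1))
# scene 3D check: face plane
for n in ("scene","top"):
    r=bot.observe()
E
python3 - <<'E'
import cv2,numpy as np,sys
sys.path.insert(0,'.')
p=np.load("scene_p.npy")
cv2.imwrite("pics/z4.png",cv2.cvtColor(cv2.resize(p[180:240,320:390],None,fx=10,fy=10,interpolation=cv2.INTER_NEAREST),cv2.COLOR_RGB2BGR))
E
```

```text
[1.62179638e-01 3.28786565e+02]
[ 0.54543913 -0.11605244  0.084     ] [ 0.45920225 -0.1003073   0.084     ] 0.08766247750033988
yaw of frosted axis 169.65290135598923
grip from top [ 0.49543453 -0.10692259  0.084     ]
scene px [[346.1 189.5]
 [368.5 198.5]
 [358.9 194.7]]
top [[358.1 180.8]
 [362.3 206.3]
 [360.5 195.6]]
```

View pics/z4.png

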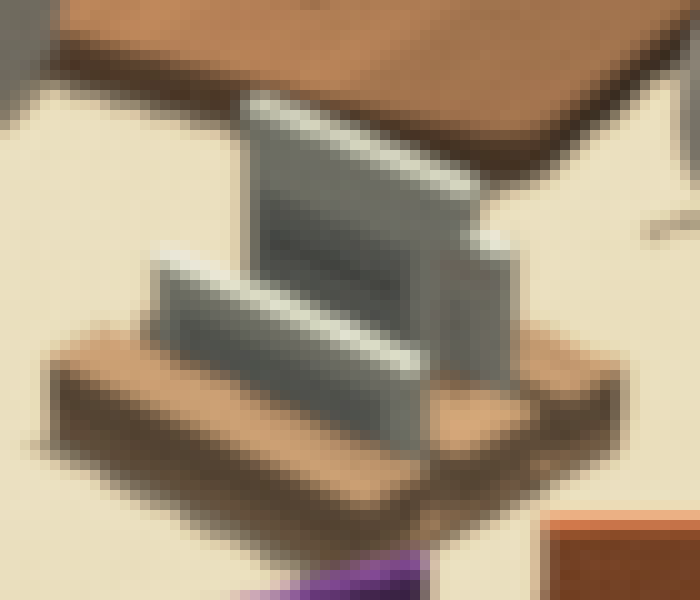

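View pics/z3.png

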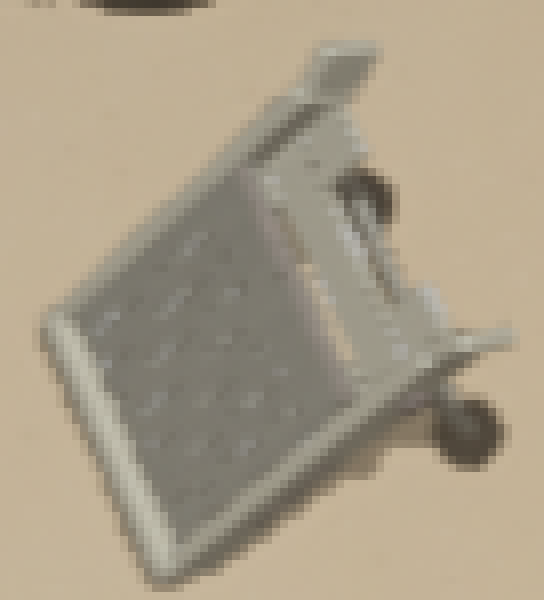

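The scene view agrees with the fit to within 1 px: the top edge runs from about (345.5,190) to (367.5,198.5), with the label patch below the notch. I'll move toward the stand in two legs.

```bash
cat >> h.py <<'E'
def togo(P,Rm=None):
    s=bot.observe(); T=R.from_euler('xyz',s['tool_rot']); d=T.inv().apply(np.array(P)-s['position'])*1000
    print('clock',s['clock'],'pos',s['position'].round(4),'delta mm tool',d.round(1),'|',np.linalg.norm(d).round(1),'force',s['force'].round(1),'w',round(s['grip_width'],4))
    if Rm is not None: print('rotvec tool',(T.inv()*R.from_matrix(Rm)).as_rotvec().round(4))
    return d
def Rdown(yawdeg): return (R.from_euler('z',yawdeg,degrees=True)*R.from_euler('x',180,degrees=True)).as_matrix()
E
python3 -m inch '[{"dx":-37,"dy":-26,"dz":-3,"hand":-0.2},{"dx":-37,"dy":-26,"dz":-3,"hand":-0.2},{"dx":-37,"dy":-26,"dz":-3,"hand":-0.2},{"dx":-37,"dy":-26,"dz":-3,"hand":-0.2},{"dx":-37,"dy":-26,"dz":-3,"hand":-0.2},{"dx":-37,"dy":-26,"hand":0.2},{"dx":-37,"dy":-26,"hand":0.2},{"dx":-37,"dy":-26,"hand":0.2},{"dx":-37,"dy":-26,"hand":0.2}]' 40
python3 -c "
from h import *
togo([.495,-.106,.20],Rdown(169.65));print(bot.observe()['qpos'].round(3))"
```

```text
clock 1.6 pos [0.2177 0.5858 0.2313] delta mm tool [-500.9 -551.9   31.3] | 746.0 force [ 0.  -0.2 -0.3] w 0.0851
rotvec tool [-0.     -0.     -0.1752]
[-1.285  0.521 -0.036  1.6    0.021  1.021 -0.113]schema error: expected keys dx, dy, dz, rx, ry, rz, hand
```

```bash
python3 -m inch '[{"dx":-37,"dy":-26,"dz":-3,"rx":0,"ry":0,"rz":0,"hand":0.2},{"dx":-37,"dy":-26,"dz":-3,"rx":0,"ry":0,"rz":0,"hand":0.2},{"dx":-37,"dy":-26,"dz":-3,"rx":0,"ry":0,"rz":0,"hand":0.2},{"dx":-37,"dy":-26,"dz":-3,"rx":0,"ry":0,"rz":0,"hand":0.2},{"dx":-37,"dy":-26,"dz":-3,"rx":0,"ry":0,"rz":0,"hand":0.2},{"dx":-37,"dy":-26,"dz":0,"rx":0,"ry":0,"rz":0,"hand":0.2},{"dx":-37,"dy":-26,"dz":0,"rx":0,"ry":0,"rz":0,"hand":0.2},{"dx":-37,"dy":-26,"dz":0,"rx":0,"ry":0,"rz":0,"hand":0.2}]' 40
python3 -c "
from h import *
togo([.495,-.106,.20],Rdown(169.65));print(bot.observe()['qpos'].round(3))"
```

```text
clock: 2.4
position: [0.4236, 0.2861, 0.2466]
tool_rot: [3.141, 0.0, 2.786]
force: [0.5, 0.6, 0.5]
grip_width: 0.0342
clock 2.4 pos [0.4236 0.2861 0.2466] delta mm tool [-203.5 -342.7   46.5] | 401.3 force [0.5 0.6 0.5] w 0.0342
rotvec tool [ 0.0005  0.0003 -0.1751]
[-0.75   0.323  0.051  1.882 -0.02   0.937  0.525]
```

```bash
python3 -m inch '[{"dx":-22,"dy":-38,"dz":0,"rx":0,"ry":0,"rz":0,"hand":0.2},{"dx":-22,"dy":-38,"dz":0,"rx":0,"ry":0,"rz":0,"hand":0.2},{"dx":-22,"dy":-38,"dz":0,"rx":0,"ry":0,"rz":0,"hand":0.2},{"dx":-22,"dy":-38,"dz":0,"rx":0,"ry":0,"rz":0,"hand":0.2},{"dx":-22,"dy":-38,"dz":0,"rx":0,"ry":0,"rz":0,"hand":0.2},{"dx":-22,"dy":-38,"dz":0,"rx":0,"ry":0,"rz":0,"hand":0.2},{"dx":-22,"dy":-38,"dz":0,"rx":0,"ry":0,"rz":0,"hand":0.2},{"dx":-22,"dy":-38,"dz":0,"rx":0,"ry":0,"rz":0,"hand":0.2},{"dx":-22,"dy":-38,"dz":0,"rx":0,"ry":0,"rz":-0.085,"hand":0.2},{"dx":0,"dy":0,"dz":0,"rx":0,"ry":0,"rz":-0.09,"hand":0.2}]' 40
python3 -c "
from h import *
togo([.495,-.106,.10],Rdown(169.65));print(bot.observe()['qpos'].round(3))
for n in ('scene','top'):
    p,d=bot.grab_frame(n); cv2.imwrite(f'pics/{n}1.png',cv2.cvtColor(p,cv2.COLOR_RGB2BGR)); np.save(f'{n}_d1.npy',d); np.save(f'{n}_p1.npy',p)
p=np.load('scene_p1.npy')
cv2.imwrite('pics/z5.png',cv2.cvtColor(cv2.resize(p[180:290,210:400],None,fx=4.2,fy=4.2,interpolation=cv2.INTER_CUBIC),cv2.COLOR_RGB2BGR))
"
```

```text
clock: 3.4
position: [0.4892, -0.1074, 0.2465]
tool_rot: [-3.14, 0.001, 2.958]
force: [-0.0, 1.6, -0.3]
grip_width: 0.0338
clock 3.4 pos [ 0.4892 -0.1074  0.2465] delta mm tool [ -5.3   2.7 146.5] | 146.6 force [-0.   1.6 -0.3] w 0.0338
rotvec tool [-0.0019  0.0009 -0.0034]
[-0.069  0.31   0.207  1.913 -0.076  0.925  1.562]
```

View pics/z5.png

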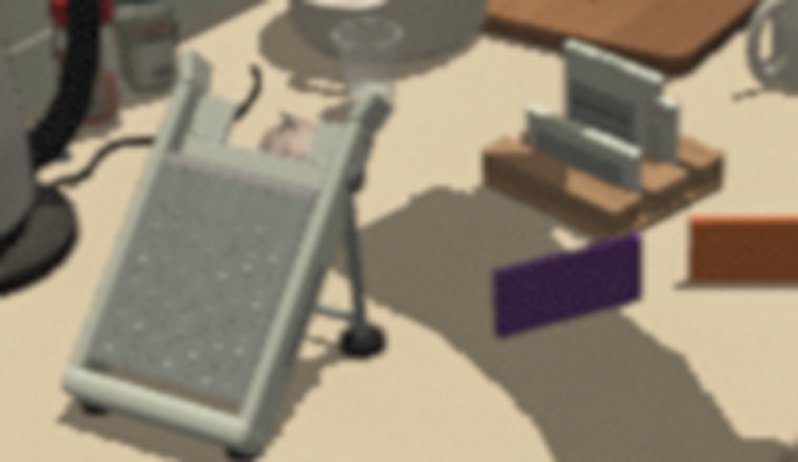

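View pics/top1.png

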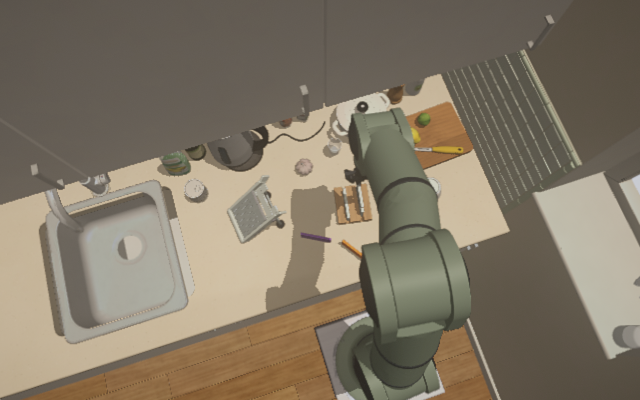

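The scene view now shows the slicer clear of the arm: plate upper edge from about (249,216) to (287,225), flared rail tips at (257,195) and (299,204). Next I'll measure the slicer pose.

```bash
python3 - <<'E'
from h import *
np.set_printoptions(suppress=True,linewidth=200)
def rayz(n,u,v,z):
    c,f,M,o=cal(n); a=px2w(n,u,v,1.0)-o; return o+a*(z-o[2])/a[2]
for n in("scene","top"):
    for t,z in (("bed_stop",.108),("bed_mouth",.1448),("slicer_bed",.108)):
        for r in bot.tip_of(n,t)[:2]:
            v,u=r['centre']; print(n,t,round(r['score'],2),np.round([u,v],1),rayz(n,u,v,z).round(4))
# plane fit of plate
polys={"top":np.array([[230+0,212],[0,0]]),}
def fit(n,poly,df):
    m=np.zeros((400,640),np.uint8); cv2.fillPoly(m,[np.round(poly).astype(int)],1)
    d=np.load(df); mm=(m>0)&(d>0); v,u=np.nonzero(mm); P=px2w(n,u*1.,v*1.,d[mm])
    for _ in range(5):
        c=P.mean(0); nrm=np.linalg.svd(P-c)[2][2]; nrm*=np.sign(nrm[2]); e=(P-c)@nrm; P=P[abs(e)<2.5*e.std()]
    print(n,len(P),c.round(4),nrm.round(3),'tilt',np.degrees(np.arccos(nrm[2])).round(1),'yaw',np.degrees(np.arctan2(nrm[1],nrm[0])).round(2),e.std().round(4)); return P
a=np.array([[265,185],[240,200],[105,320],[180,520],[330,385]])/8+[222,170]
P1=fit("top",np.array([[245,200],[105,310],[175,520],[330,385]])/8+[222,170],"top_d1.npy")
P2=fit("scene",np.array([[170,185],[105,350],[235,400],[305,205]])/4.2+[210,180],"scene_d1.npy")
p=np.load('scene_p1.npy')
cv2.imwrite('pics/z6.png',cv2.cvtColor(cv2.resize(p[188:290,222:308],None,fx=7,fy=5.8,interpolation=cv2.INTER_NEAREST) if 0 else cv2.resize(p[188:290,222:308],None,fx=5.8,fy=5.8,interpolation=cv2.INTER_CUBIC),cv2.COLOR_RGB2BGR))
E
```

```text
scene bed_stop 0.59 [363.9 212.2] [0.4036 0.0163 0.108 ]
scene bed_stop 0.56 [266.9 223.2] [0.571  0.1978 0.108 ]
scene bed_mouth 0.62 [274.7 201.8] [0.5821 0.1519 0.1448]
scene slicer_bed 0.87 [266.9 223.7] [0.5693 0.1997 0.108 ]
top bed_stop 0.95 [261.3 203.9] [0.5596 0.2017 0.108 ]
top bed_mouth 0.81 [269.5 195.6] [0.5662 0.1687 0.1448]
top bed_mouth 0.55 [357.8 200.8] [ 0.467  -0.0833  0.1448]
top slicer_bed 0.72 [256.3 201.8] [0.5711 0.2147 0.108 ]
top slicer_bed 0.59 [423.6 191.7] [ 0.4399 -0.2966  0.108 ]
top 627 [0.5464 0.251  0.0816] [-0.096  0.705  0.703] tilt 45.4 yaw 97.77 0.0018
scene 1530 [0.545  0.2594 0.0774] [-0.091  0.701  0.707] tilt 45.0 yaw 97.43 0.0019
```

View pics/z6.png

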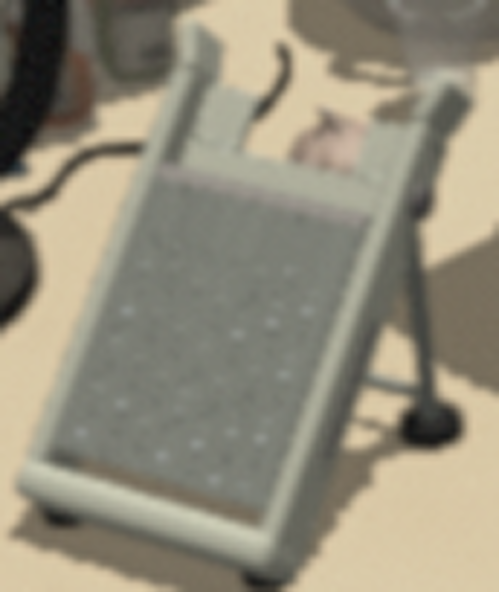

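```bash
cat > ov.py <<'E'
from h import *
import sys
def bedR(yaw): # columns x,y,z
    c,s=np.cos(np.radians(yaw)),np.sin(np.radians(yaw)); k=np.sqrt(.5)
    return np.array([[c*k,s*k,-k],[-s,c,0],[c*k,s*k,k]]).T
def O_sl(s,l,yaw):
    c,si=np.cos(np.radians(yaw)),np.sin(np.radians(yaw)); return np.array([s*c-l*si,s*si+l*c,.108])
E
cat > o1.py <<'E'
from ov import *
s,l,yaw=map(float,sys.argv[1:4]); tag=sys.argv[4]
O=O_sl(s,l,yaw); B=bedR(yaw); print(O)
lines=[([(-52,-53,17),(110,-53,17)],(0,0,255)),([(-52,53,17),(110,53,17)],(0,0,255)),
([(-9,-50,14.5),(-9,50,14.5)],(0,255,0)),
([(-52,-53,0),(-52,-28,0),(-26,-28,0),(-26,28,0),(-52,28,0),(-52,53,0)],(255,0,0))]
out=[]
for n,(a,b,c,e),k in (("scene",(222,308,188,290),5.8),("top",(222,290,170,245),8)):
    p=np.load(f"{n}_p1.npy")[c:e,a:b]; im=cv2.cvtColor(cv2.resize(p,None,fx=k,fy=k,interpolation=cv2.INTER_CUBIC),cv2.COLOR_RGB2BGR)
    for L,col in lines:
        q=w2px(n,np.array(L)/1000@B.T+O); q=(q-[a,c]+.5)*k
        cv2.polylines(im,[np.round(q).astype(int)],False,col,1)
    im=cv2.resize(im,None,fx=1,fy=1); out.append(im[:590,:400] if n=='scene' else im[:590,:400])
h=min(o.shape[0] for o in out); cv2.imwrite(f"pics/ov{tag}.png",np.hstack([o[:h] for o in out]))
E
python3 o1.py .130 -.586 97.5 a
```

```text
[0.56401828 0.20537618 0.108     ]
```

View pics/ova.png

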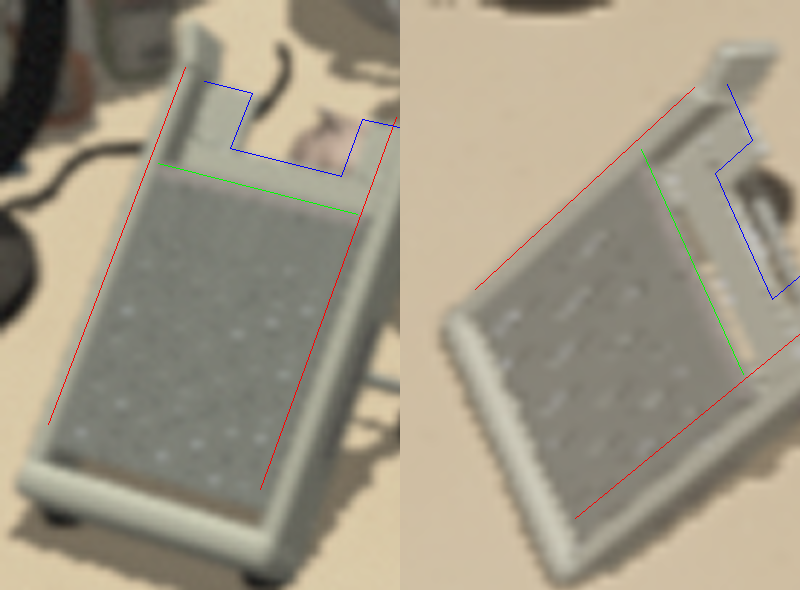

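```bash
python3 o1.py .131 -.5815 97.5 b
```

```text
[0.55942626 0.20578026 0.108     ]
```

View pics/ovb.png

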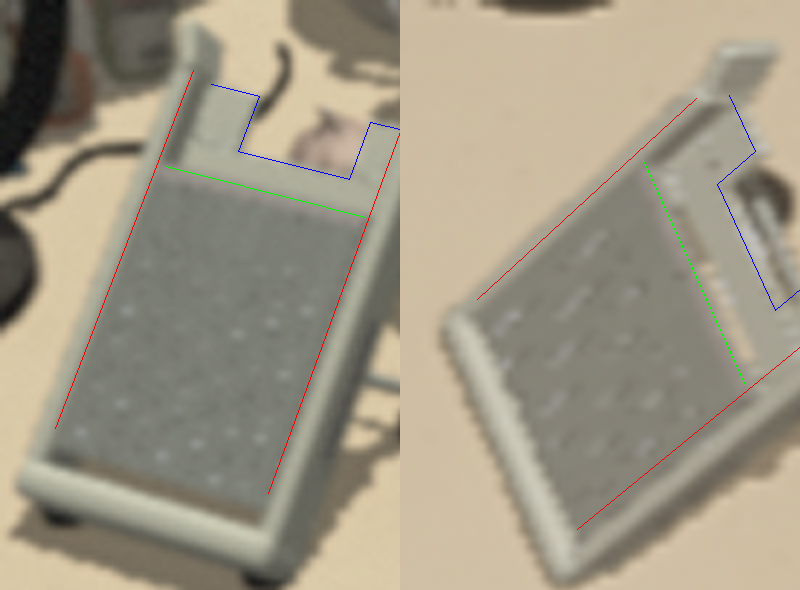

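The overlay matches in both views: cut-out corners at (240,152) and (355,180), rails, and the plate edge. That puts the bed origin at about (0.558,0.206,0.108) with yaw 97.5°. Now I'll descend to the grasp.

```bash
python3 -m inch '[{"dx":-5.3,"dy":2.7,"dz":20,"rx":0,"ry":0,"rz":0,"hand":0.25},{"dx":0,"dy":0,"dz":35,"rx":0,"ry":0,"rz":0,"hand":0.25},{"dx":0,"dy":0,"dz":35,"rx":0,"ry":0,"rz":0,"hand":0.25},{"dx":0,"dy":0,"dz":30,"rx":0,"ry":0,"rz":0,"hand":0.25},{"dx":0,"dy":0,"dz":10,"rx":0,"ry":0,"rz":0,"hand":0.25}]' 40
python3 -c "
from h import *
togo([.495,-.106,.048],Rdown(169.65))
for n in ('scene','top'):
    p,d=bot.grab_frame(n); np.save(f'{n}_p2.npy',p); np.save(f'{n}_d2.npy',d)
a=np.load('scene_p2.npy')[150:240,310:400]; b=np.load('top_p2.npy')[150:240,310:400]
cv2.imwrite('pics/g1.png',cv2.cvtColor(cv2.resize(np.hstack([a,b]),None,fx=4.4,fy=4.4,interpolation=cv2.INTER_CUBIC),cv2.COLOR_RGB2BGR))
"
```

```text
clock: 4.3
position: [0.4937, -0.0994, 0.1141]
tool_rot: [-3.141, -0.003, 2.961]
force: [0.1, 0.4, 0.3]
grip_width: 0.0322
clock 4.3 pos [ 0.4937 -0.0994  0.1141] delta mm tool [-2.7 -6.2 66. ] | 66.4 force [0.1 0.4 0.3] w 0.0322
rotvec tool [-0.0004 -0.0034  0.    ]
```

View pics/g1.png

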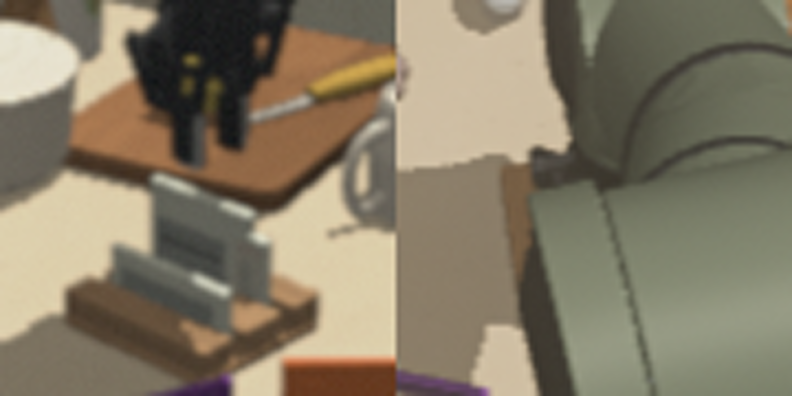

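```bash
python3 -m inch '[{"dx":-2.7,"dy":-6.2,"dz":0,"rx":0,"ry":0,"rz":0,"hand":0.25},{"dx":0,"dy":0,"dz":0,"rx":0,"ry":0,"rz":0,"hand":0.25}]' 40
python3 -c "
from h import *
togo([.495,-.106,.048],Rdown(169.65))
s=bot.observe(); q=w2px('scene',s['position']); print(q)
p,d=bot.grab_frame('scene')
a=cv2.resize(p[150:240,310:400],None,fx=6,fy=6,interpolation=cv2.INTER_CUBIC).copy()
cv2.circle(a,tuple(int(x) for x in (q-[310,150]+.5)*6),3,(255,0,0),-1)
q=w2px('scene',s['position']+[0,0,-.03]);cv2.circle(a,tuple(int(x) for x in (q-[310,150]+.5)*6),3,(255,0,0),-1)
cv2.imwrite('pics/g2.png',cv2.cvtColor(a,cv2.COLOR_RGB2BGR))
"
```

```text
clock: 4.6
position: [0.4974, -0.1077, 0.1178]
tool_rot: [-3.141, 0.003, 2.96]
force: [0.0, 0.8, 0.3]
grip_width: 0.0317
clock 4.6 pos [ 0.4974 -0.1077  0.1178] delta mm tool [ 2.9  1.3 69.8] | 69.8 force [0.  0.8 0.3] w 0.0317
rotvec tool [-0.0002  0.0025 -0.0011]
[358.60156212 183.52553241]
```

View pics/g2.png

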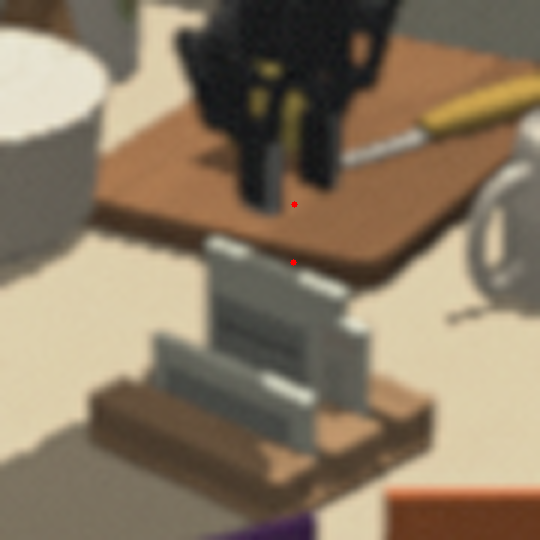

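```bash
python3 -m inch '[{"dx":1,"dy":0.8,"dz":25,"rx":0,"ry":0,"rz":0,"hand":0.25},{"dx":0,"dy":0,"dz":25,"rx":0,"ry":0,"rz":0,"hand":0.25},{"dx":0,"dy":0,"dz":18,"rx":0,"ry":0,"rz":0,"hand":0.25},{"dx":0,"dy":0,"dz":0,"rx":0,"ry":0,"rz":0,"hand":0.25},{"dx":0,"dy":0,"dz":0,"rx":0,"ry":0,"rz":0,"hand":0.25}]' 40
python3 -c "
from h import *
togo([.495,-.106,.048],Rdown(169.65))
p,d=bot.grab_frame('scene')
a=cv2.resize(p[150:240,310:400],None,fx=6,fy=6,interpolation=cv2.INTER_CUBIC).copy()
cv2.imwrite('pics/g3.png',cv2.cvtColor(a,cv2.COLOR_RGB2BGR))
"
```

```text
clock: 5.15
position: [0.496, -0.1059, 0.0492]
tool_rot: [-3.142, 0.001, 2.96]
force: [0.1, 0.0, -0.2]
grip_width: 0.032
clock 5.15 pos [ 0.496  -0.1059  0.0492] delta mm tool [ 0.9 -0.3  1.2] | 1.5 force [ 0.1  0.  -0.2] w 0.032
rotvec tool [-0.      0.0006 -0.0005]
```

View pics/g3.png

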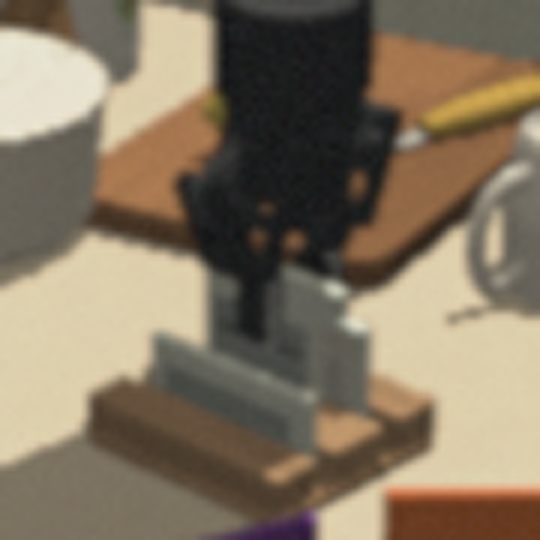

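The fingers straddle the insert: near finger at about (352,201) px, plain insert untouched. Closing, then lifting.

```bash
python3 -m inch '[{"dx":0,"dy":0,"dz":0,"rx":0,"ry":0,"rz":0,"hand":1},{"dx":0,"dy":0,"dz":0,"rx":0,"ry":0,"rz":0,"hand":1},{"dx":0,"dy":0,"dz":0,"rx":0,"ry":0,"rz":0,"hand":1},{"dx":0,"dy":0,"dz":0,"rx":0,"ry":0,"rz":0,"hand":1},{"dx":0,"dy":0,"dz":0,"rx":0,"ry":0,"rz":0,"hand":1}]' 50
python3 -m inch '[{"dx":0,"dy":0,"dz":-5,"rx":0,"ry":0,"rz":0,"hand":1},{"dx":0,"dy":0,"dz":-15,"rx":0,"ry":0,"rz":0,"hand":1},{"dx":0,"dy":0,"dz":-25,"rx":0,"ry":0,"rz":0,"hand":1},{"dx":0,"dy":0,"dz":-40,"rx":0,"ry":0,"rz":0,"hand":1},{"dx":0,"dy":0,"dz":-40,"rx":0,"ry":0,"rz":0,"hand":1},{"dx":0,"dy":0,"dz":-40,"rx":0,"ry":0,"rz":0,"hand":1},{"dx":0,"dy":0,"dz":-25,"rx":0,"ry":0,"rz":0,"hand":1},{"dx":0,"dy":0,"dz":0,"rx":0,"ry":0,"rz":0,"hand":1}]' 50
python3 -c "
from h import *
s=bot.observe(); print(s['position'],s['force'],s['qpos'].round(3))
p,d=bot.grab_frame('scene'); np.save('scene_p3.npy',p); np.save('scene_d3.npy',d)
a=cv2.resize(p[100:240,290:420],None,fx=4.2,fy=4.2,interpolation=cv2.INTER_CUBIC).copy()
cv2.imwrite('pics/g4.png',cv2.cvtColor(a,cv2.COLOR_RGB2BGR))
"
```

```text
clock: 5.7
position: [0.4962, -0.1057, 0.0493]
tool_rot: [3.141, 0.001, 2.961]
force: [-1.4, 0.6, 9.9]
grip_width: 0.0071
clock: 6.5
position: [0.4969, -0.106, 0.242]
tool_rot: [3.141, 0.006, 2.961]
force: [0.1, -0.8, -1.3]
grip_width: 0.0073
[ 0.49687516 -0.10598476  0.24204677] [ 0.13742674 -0.8287457  -1.3015945 ] [-0.071  0.325  0.209  1.905 -0.085  0.914  1.568]
```

View pics/g4.png

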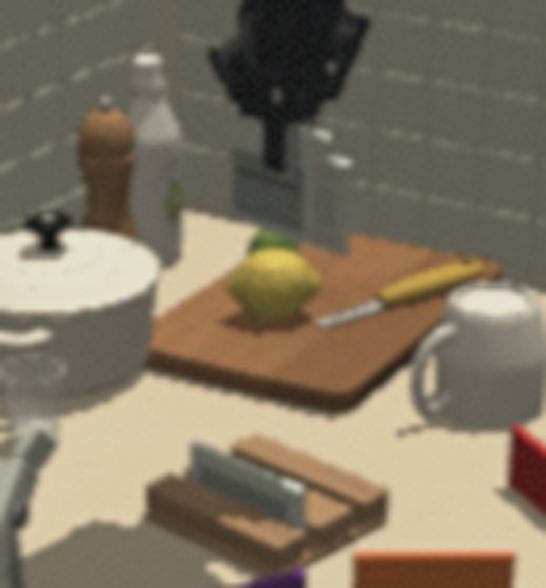

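Held and lifted; the plain insert stays in its groove. Next I'll verify how the insert sits in the hand and compute the approach.

```bash
cat > tgt.py <<'E'
from ov import *
YAW=97.5; O=O_sl(.131,-.580,YAW); B=bedR(YAW)
RT=np.stack([B[:,1],B[:,2],B[:,0]],1)
def target(x,y=0,z=4,xo=0.4,zo=41.3): # insert origin bed coords mm
    return O+B@(np.array([x-zo,y-xo,z])/1000)
E
python3 - <<'E'
from tgt import *
s=bot.observe(); T=R.from_euler('xyz',s['tool_rot']).as_matrix(); P=s['position']
C=np.array([(-50,0,-35),(36,0,-35),(36,0,-21),(50,0,-21),(50,0,41),(-50,0,41),(-50,0,-35)],float)
C[:,2]+=0.3
p=np.load('scene_p3.npy'); k=7
a=cv2.resize(p[110:175,335:385],None,fx=k,fy=k,interpolation=cv2.INTER_CUBIC).copy()
outs=[a.copy()]
for off,col in ((4,(255,0,0)),):
    D=C.copy(); D[:,1]+=off
    q=w2px('scene',D/1000@T.T+P); cv2.polylines(a,[np.round((q-[335,110]+.5)*k).astype(int)],False,col,1)
cv2.imwrite('pics/g5.png',cv2.cvtColor(np.hstack([outs[0],a]),cv2.COLOR_RGB2BGR))
print('O',O.round(4)); 
for x in (-75,-45,0): print(x,target(x).round(4)); togo(target(x),RT)
E
```

```text
O [0.5579 0.2056 0.108 ]
-75 [0.5687 0.1269 0.1931]
clock 6.55 pos [ 0.4961 -0.1057  0.2401] delta mm tool [-29.4 241.9  47.2] | 248.2 force [-0.6 -0.2 -1.6] w 0.0074
rotvec tool [-0.7788  0.1255 -0.2941]
-45 [0.5659 0.1479 0.1719]
clock 6.55 pos [ 0.4961 -0.1057  0.2401] delta mm tool [-22.9 262.   68.4] | 271.8 force [-0.6 -0.2 -1.6] w 0.0074
rotvec tool [-0.7788  0.1255 -0.2941]
0 [0.5618 0.1795 0.14  ]
clock 6.55 pos [ 0.4961 -0.1057  0.2401] delta mm tool [-13.  292.3 100.2] | 309.3 force [-0.6 -0.2 -1.6] w 0.0074
rotvec tool [-0.7788  0.1255 -0.2941]
```

View pics/g5.png

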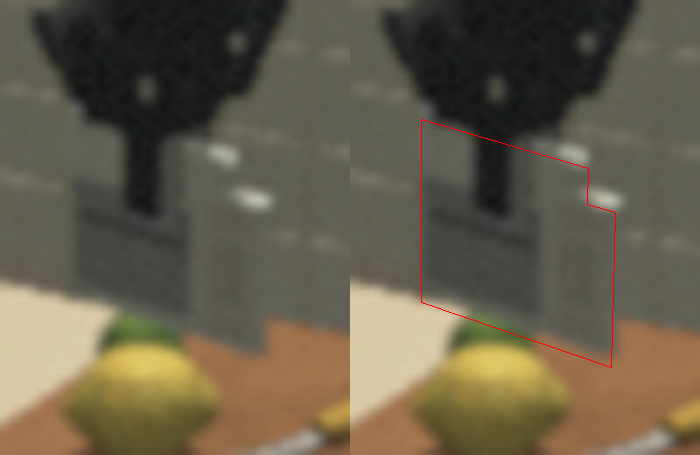

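The projected outline agrees with the picture to within about 2 px (notch at about (419,133), lower corner at about (422,160)). The label face is toward the camera. Now I'll rotate to the slope.

```bash
python3 -m inch '[{"dx":0,"dy":20,"dz":0,"rx":-0.13,"ry":0.021,"rz":-0.049,"hand":1},{"dx":0,"dy":20,"dz":0,"rx":-0.13,"ry":0.021,"rz":-0.049,"hand":1},{"dx":0,"dy":20,"dz":0,"rx":-0.13,"ry":0.021,"rz":-0.049,"hand":1},{"dx":0,"dy":10,"dz":0,"rx":-0.13,"ry":0.021,"rz":-0.049,"hand":1},{"dx":0,"dy":0,"dz":0,"rx":-0.13,"ry":0.021,"rz":-0.049,"hand":1},{"dx":0,"dy":0,"dz":0,"rx":-0.129,"ry":0.021,"rz":-0.049,"hand":1},{"dx":0,"dy":0,"dz":0,"rx":0,"ry":0,"rz":0,"hand":1}]' 50
python3 -c "
from tgt import *
togo(target(-100),RT); print(bot.observe()['qpos'].round(3))
"
```

```text
clock: 7.25
position: [0.503, -0.0401, 0.2468]
tool_rot: [2.35, -0.008, -3.014]
force: [-1.0, -0.3, -0.7]
grip_width: 0.0074
clock 7.25 pos [ 0.503  -0.0401  0.2468] delta mm tool [-86.8  73.  124.2] | 168.2 force [-1.  -0.3 -0.7] w 0.0074
rotvec tool [ 0.0064 -0.0034 -0.0081]
[ 0.41   0.577 -0.056  1.742 -0.671  1.328  2.391]
```

```bash
python3 -m inch '[{"dx":-17.4,"dy":14.6,"dz":24.8,"rx":0,"ry":0,"rz":0,"hand":1},{"dx":-17.4,"dy":14.6,"dz":24.8,"rx":0,"ry":0,"rz":0,"hand":1},{"dx":-17.4,"dy":14.6,"dz":24.8,"rx":0,"ry":0,"rz":0,"hand":1},{"dx":-17.4,"dy":14.6,"dz":24.8,"rx":0,"ry":0,"rz":0,"hand":1},{"dx":-17.2,"dy":14.6,"dz":24.8,"rx":0.006,"ry":-0.003,"rz":-0.008,"hand":1},{"dx":0,"dy":0,"dz":0,"rx":0,"ry":0,"rz":0,"hand":1},{"dx":0,"dy":0,"dz":0,"rx":0,"ry":0,"rz":0,"hand":1},{"dx":0,"dy":0,"dz":0,"rx":0,"ry":0,"rz":0,"hand":1}]' 50
cat > look.py <<'E'
from tgt import *
tag=sys.argv[1]
s=bot.observe(); T=R.from_euler('xyz',s['tool_rot']).as_matrix(); P=s['position']
print('bed coords of insert by FK',(B.T@(P+T@np.array([-.0004,0,.0413])-O)*1000).round(1),'force bed',(B.T@s['force']).round(1),'q',s['qpos'].round(2),'t',s['clock'])
C=np.array([(-50,4,-35),(36,4,-35),(36,4,-21),(50,4,-21),(50,4,41),(-50,4,41),(-50,4,-35)],float)
lines=[([(-52,-53,17),(20,-53,17)],(255,0,0)),([(-52,53,17),(20,53,17)],(255,0,0)),([(-9,-50,14.5),(-9,50,14.5)],(0,255,0)),
([(-52,-53,0),(-52,-28,0),(-26,-28,0),(-26,28,0),(-52,28,0),(-52,53,0)],(0,0,255))]
outs=[]
for n,(a,b,c,e),k in (("scene",(235,313,160,252),5),("top",(225,303,140,232),5)):
    p,d=bot.grab_frame(n); np.save(f'{n}_pl.npy',p); np.save(f'{n}_dl.npy',d)
    im=cv2.resize(p[c:e,a:b],None,fx=k,fy=k,interpolation=cv2.INTER_CUBIC).copy()
    if n=='scene' or 1: raw=im.copy()
    q=w2px(n,C/1000@T.T+P); cv2.polylines(im,[np.round((q-[a,c]+.5)*k).astype(int)],False,(255,255,0),1)
    for L,col in lines:
        q=w2px(n,np.array(L)/1000@B.T+O); cv2.polylines(im,[np.round((q-[a,c]+.5)*k).astype(int)],False,col,1)
    outs.append(np.hstack([raw,im]))
cv2.imwrite(f'pics/{tag}s.png',cv2.cvtColor(outs[0],cv2.COLOR_RGB2BGR)); cv2.imwrite(f'pics/{tag}t.png',cv2.cvtColor(outs[1],cv2.COLOR_RGB2BGR))
E
python3 look.py l1; python3 -c "
from tgt import *
togo(target(-70),RT)"
```

```text
clock: 8.05
position: [0.5713, 0.1108, 0.2135]
tool_rot: [2.363, 0.004, -3.008]
force: [0.2, -0.1, -1.2]
grip_width: 0.0077
bed coords of insert by FK [-101.    -1.3    6.7] force bed [ 0.8 -0.2 -0.9] q [ 0.19  0.64 -0.13  1.72 -0.77  1.12  2.25] t 8.05
clock 8.15 pos [0.5715 0.1106 0.2137] delta mm tool [ 0.7 -2.7 31.3] | 31.4 force [-0.2 -0.6 -0.5] w 0.0071
rotvec tool [-0.0064  0.0014  0.0043]
```

View pics/l1s.png

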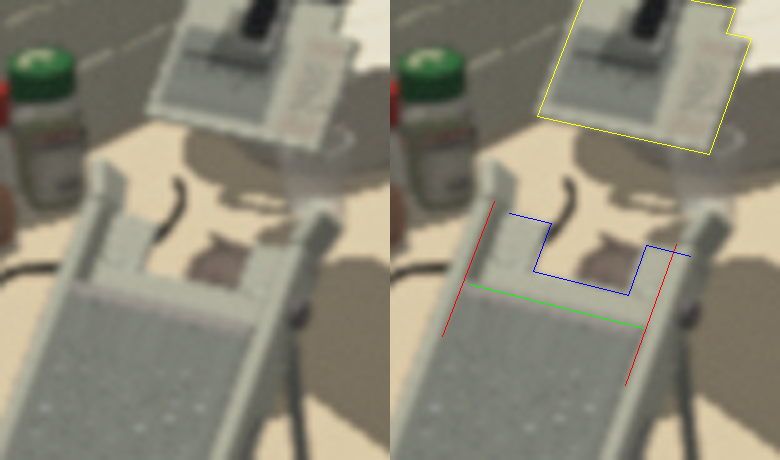

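View pics/l1t.png

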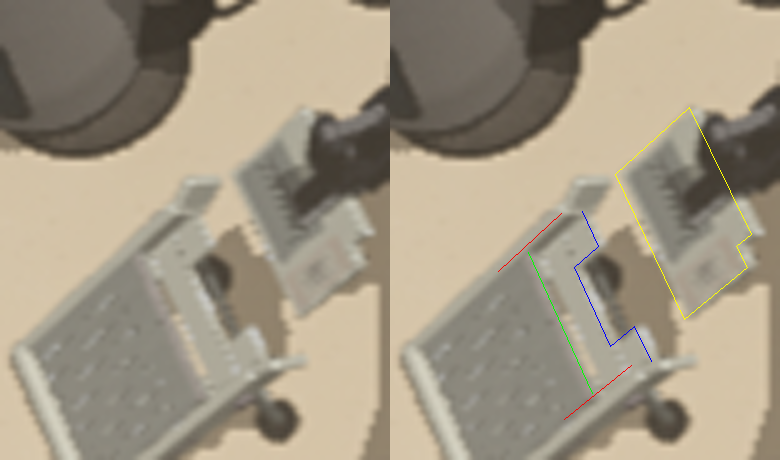

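Both views agree: held insert label side up, notch at the front, aligned above the mouth. I'll shift about 3 mm to the front and slide toward the mouth.

```bash
python3 -m inch '[{"dx":1.4,"dy":0,"dz":10,"rx":-0.006,"ry":0.001,"rz":0.004,"hand":1},{"dx":1.4,"dy":0,"dz":12,"rx":0,"ry":0,"rz":0,"hand":1},{"dx":0,"dy":0,"dz":12,"rx":0,"ry":0,"rz":0,"hand":1},{"dx":0,"dy":0,"dz":10,"rx":0,"ry":0,"rz":0,"hand":1},{"dx":0,"dy":0,"dz":6,"rx":0,"ry":0,"rz":0,"hand":1},{"dx":0,"dy":0,"dz":0,"rx":0,"ry":0,"rz":0,"hand":1},{"dx":0,"dy":0,"dz":0,"rx":0,"ry":0,"rz":0,"hand":1}]' 50
python3 look.py l2; python3 -c "
from tgt import *
togo(target(-20,1.5,6),RT)"
```

```text
clock: 8.85
position: [0.5643, 0.1461, 0.1783]
tool_rot: [2.356, 0.001, -3.009]
force: [0.4, -0.0, -0.4]
grip_width: 0.0072
bed coords of insert by FK [-50.7   1.1   7.4] force bed [ 0.2 -0.4 -0.4] q [ 0.15  0.67 -0.16  1.77 -0.82  1.02  2.28] t 8.85
clock 8.95 pos [0.5645 0.1458 0.1785] delta mm tool [-0.2 -1.3 31. ] | 31.1 force [ 0.3  0.5 -1.1] w 0.0073
rotvec tool [0.0003 0.0001 0.0014]
```

View pics/l2s.png

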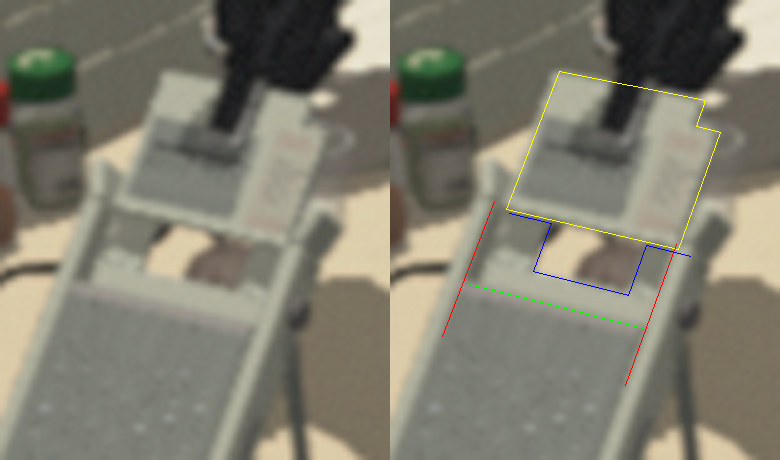

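View pics/l2t.png

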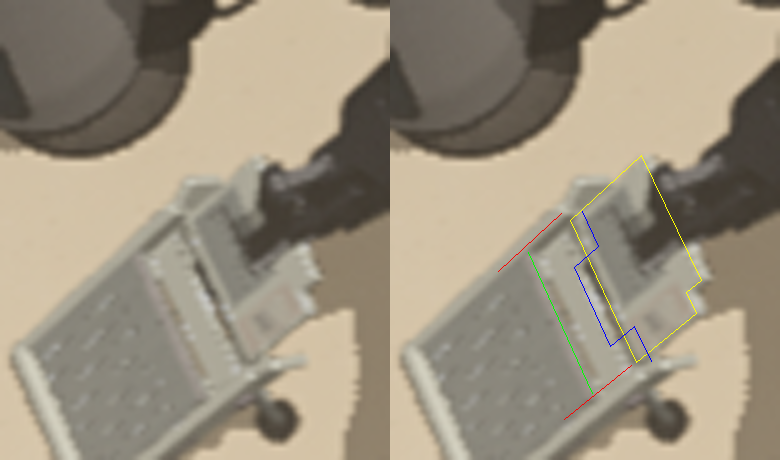

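```bash
python3 -m inch '[{"dx":0,"dy":0,"dz":6,"rx":0,"ry":0,"rz":0,"hand":1},{"dx":0,"dy":0,"dz":6,"rx":0,"ry":0,"rz":0,"hand":1},{"dx":0,"dy":0,"dz":6,"rx":0,"ry":0,"rz":0,"hand":1},{"dx":0,"dy":0,"dz":5,"rx":0,"ry":0,"rz":0,"hand":1},{"dx":0,"dy":0,"dz":4,"rx":0,"ry":0,"rz":0,"hand":1},{"dx":0,"dy":0,"dz":0,"rx":0,"ry":0,"rz":0,"hand":1},{"dx":0,"dy":0,"dz":0,"rx":0,"ry":0,"rz":0,"hand":1}]' 50
python3 look.py l3; python3 -c "
from tgt import *
togo(target(0,1.5,4),RT)"
```

```text
clock: 9.65
position: [0.5617, 0.1651, 0.1591]
tool_rot: [2.356, 0.001, -3.009]
force: [-1.1, -0.1, -0.2]
grip_width: 0.0078
bed coords of insert by FK [-23.6   1.2   7.5] force bed [ 0.2  1.1 -0.1] q [ 0.13  0.7  -0.18  1.79 -0.84  0.97  2.3 ] t 9.65
clock 9.75 pos [0.5618 0.1649 0.1593] delta mm tool [-0.4 -3.4 23.8] | 24.1 force [ 0.1 -0.3  0.2] w 0.0072
rotvec tool [ 0.0005 -0.0002  0.0015]
```

View pics/l3s.png

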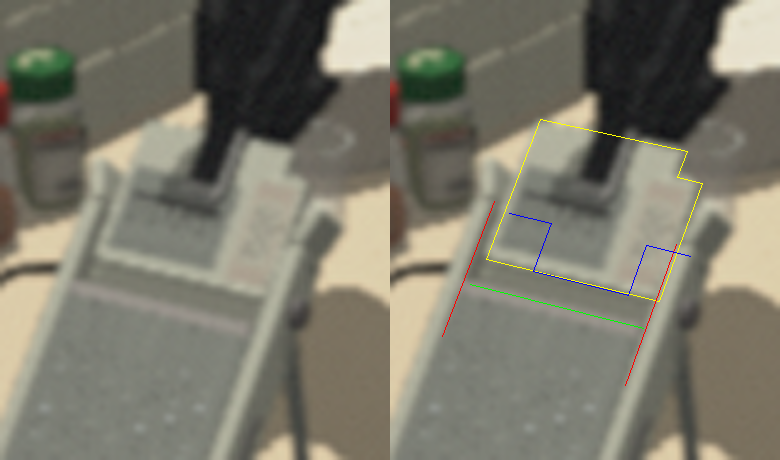

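View pics/l3t.png

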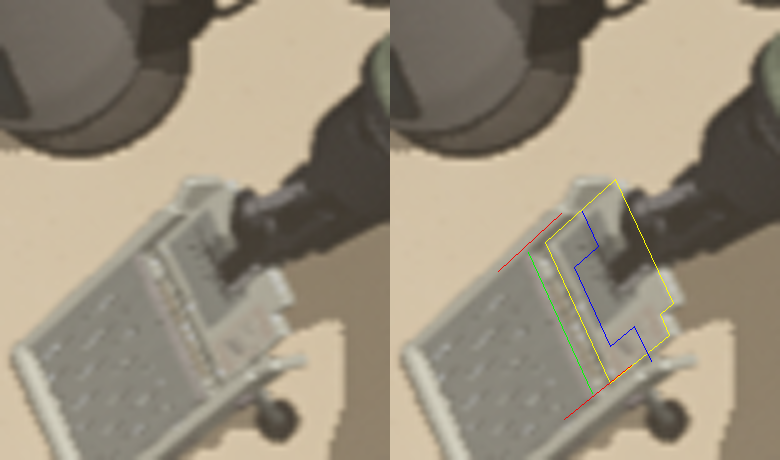

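```bash
python3 -m inch '[{"dx":0,"dy":-1,"dz":0,"rx":0,"ry":0,"rz":0,"hand":1},{"dx":0,"dy":-1,"dz":0,"rx":0,"ry":0,"rz":0,"hand":1},{"dx":0,"dy":-1,"dz":0,"rx":0,"ry":0,"rz":0,"hand":1},{"dx":0,"dy":0,"dz":0,"rx":0,"ry":0,"rz":0,"hand":1},{"dx":0,"dy":0,"dz":0,"rx":0,"ry":0,"rz":0,"hand":1}]' 50
python3 look.py l4
```

```text
clock: 10.25
position: [0.5619, 0.163, 0.157]
tool_rot: [2.356, 0.001, -3.009]
force: [-0.6, 0.7, -1.4]
grip_width: 0.0072
bed coords of insert by FK [-23.6   1.2   4.5] force bed [ 1.5  0.5 -0.5] q [ 0.14  0.7  -0.18  1.79 -0.84  0.97  2.3 ] t 10.25
```

```bash
python3 -m inch '[{"dx":0,"dy":-0.7,"dz":0,"rx":0,"ry":0,"rz":0,"hand":1},{"dx":0,"dy":-0.7,"dz":0,"rx":0,"ry":0,"rz":0,"hand":1},{"dx":0,"dy":0,"dz":0,"rx":0,"ry":0,"rz":0,"hand":1},{"dx":0,"dy":0,"dz":0,"rx":0,"ry":0,"rz":0,"hand":1}]' 50
python3 look.py l5
```

```text
clock: 10.75
position: [0.562, 0.1623, 0.1563]
tool_rot: [2.355, 0.001, -3.009]
force: [-1.1, 1.6, 4.2]
grip_width: 0.0071
bed coords of insert by FK [-23.6   1.2   3.4] force bed [-1.8  0.8  4.2] q [ 0.14  0.7  -0.18  1.79 -0.84  0.97  2.3 ] t 10.75
```

Light bed contact came where expected (z about 3.7 mm). I'll ease up 0.6 mm and slide down gently.

```bash
python3 -m inch '[{"dx":0,"dy":0.6,"dz":2,"rx":0,"ry":0,"rz":0,"hand":1},{"dx":0,"dy":0,"dz":4,"rx":0,"ry":0,"rz":0,"hand":1},{"dx":0,"dy":0,"dz":4,"rx":0,"ry":0,"rz":0,"hand":1},{"dx":0,"dy":0,"dz":3,"rx":0,"ry":0,"rz":0,"hand":1},{"dx":0,"dy":0,"dz":3,"rx":0,"ry":0,"rz":0,"hand":1},{"dx":0,"dy":0,"dz":0,"rx":0,"ry":0,"rz":0,"hand":1},{"dx":0,"dy":0,"dz":0,"rx":0,"ry":0,"rz":0,"hand":1}]' 50
python3 look.py l6
```

```text
clock: 11.55
position: [0.5604, 0.1737, 0.145]
tool_rot: [2.356, 0.0, -3.009]
force: [-0.2, 1.2, 0.5]
grip_width: 0.0075
bed coords of insert by FK [-7.4  1.4  3.7] force bed [0.5 0.1 1.2] q [ 0.13  0.72 -0.19  1.8  -0.86  0.94  2.31] t 11.55
```

View pics/l6s.png

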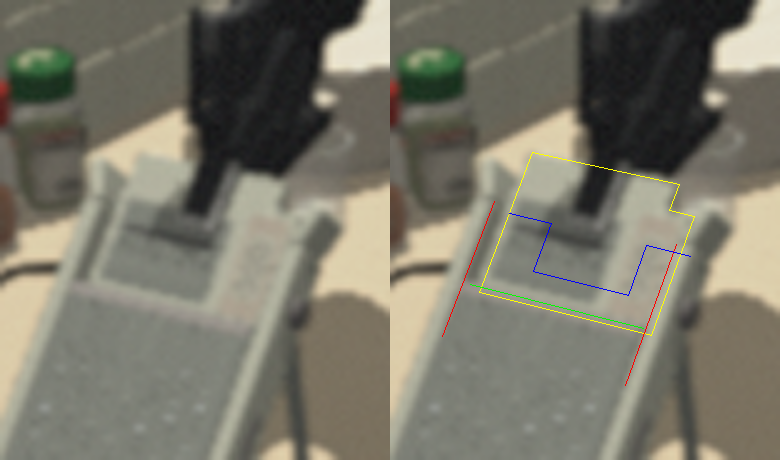

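```bash
python3 -m inch '[{"dx":0,"dy":0,"dz":2,"rx":0,"ry":0,"rz":0,"hand":1},{"dx":0,"dy":0,"dz":1.5,"rx":0,"ry":0,"rz":0,"hand":1},{"dx":0,"dy":0,"dz":1,"rx":0,"ry":0,"rz":0,"hand":1},{"dx":0,"dy":0,"dz":0,"rx":0,"ry":0,"rz":0,"hand":1},{"dx":0,"dy":0,"dz":0,"rx":0,"ry":0,"rz":0,"hand":1}]' 50; python3 -c "
from tgt import *
togo(target(0,1.5,4),RT);print(B.T@bot.observe()['force'])"
python3 -m inch '[{"dx":0,"dy":0,"dz":1,"rx":0,"ry":0,"rz":0,"hand":1},{"dx":0,"dy":0,"dz":1,"rx":0,"ry":0,"rz":0,"hand":1},{"dx":0,"dy":0,"dz":0,"rx":0,"ry":0,"rz":0,"hand":1},{"dx":0,"dy":0,"dz":0,"rx":0,"ry":0,"rz":0,"hand":1}]' 50
python3 -c "
from tgt import *
togo(target(0,1.5,4),RT);print(B.T@bot.observe()['force'])"
```

```text
clock: 12.15
position: [0.5601, 0.1768, 0.1419]
tool_rot: [2.356, 0.001, -3.009]
force: [-0.5, -0.1, -0.9]
grip_width: 0.0075
clock 12.15 pos [0.5601 0.1768 0.1419] delta mm tool [-0.5  0.4  3. ] | 3.1 force [-0.5 -0.1 -0.9] w 0.0075
rotvec tool [ 0.0007 -0.0006  0.0014]
[ 0.62211124  0.53216437 -0.59982188]
clock: 12.55
position: [0.5599, 0.1783, 0.1405]
tool_rot: [2.356, 0.001, -3.009]
force: [-0.7, 0.5, -0.1]
grip_width: 0.0078
clock 12.55 pos [0.5599 0.1783 0.1405] delta mm tool [-0.5  0.3  1. ] | 1.2 force [-0.7  0.5 -0.1] w 0.0078
rotvec tool [ 0.0007 -0.0006  0.0014]
[0.52564865 0.62261592 0.33313869]
```

No contact yet; continuing in 1 mm steps.

```bash
for i in 1; do python3 -m inch '[{"dx":0,"dy":0,"dz":1,"rx":0,"ry":0,"rz":0,"hand":1},{"dx":0,"dy":0,"dz":0.5,"rx":0,"ry":0,"rz":0,"hand":1},{"dx":0,"dy":0,"dz":0,"rx":0,"ry":0,"rz":0,"hand":1},{"dx":0,"dy":0,"dz":0,"rx":0,"ry":0,"rz":0,"hand":1}]' 50
python3 -c "
from tgt import *
togo(target(0,1.5,4),RT);print(B.T@bot.observe()['force'])"; done
python3 -m inch '[{"dx":0,"dy":0,"dz":1,"rx":0,"ry":0,"rz":0,"hand":1},{"dx":0,"dy":0,"dz":0,"rx":0,"ry":0,"rz":0,"hand":1},{"dx":0,"dy":0,"dz":0,"rx":0,"ry":0,"rz":0,"hand":1}]' 50
python3 -c "
from tgt import *
togo(target(0,1.5,4),RT);print(B.T@bot.observe()['force'])"
```

```text
clock: 12.95
position: [0.5601, 0.1787, 0.14]
tool_rot: [2.356, 0.001, -3.01]
force: [-2.4, -7.5, 11.0]
grip_width: 0.0077
clock 12.95 pos [0.5601 0.1787 0.14  ] delta mm tool [-0.3  0.4  0.4] | 0.6 force [-2.4 -7.5 11. ] w 0.0077
rotvec tool [0.0006 0.0002 0.0015]
[-12.83344575   3.31477095   2.69039421]
clock: 13.25
position: [0.5601, 0.1787, 0.1399]
tool_rot: [2.356, 0.002, -3.01]
force: [-6.0, -16.5, 24.1]
grip_width: 0.0067
clock 13.25 pos [0.5601 0.1787 0.1399] delta mm tool [-0.3  0.4  0.3] | 0.6 force [ -6.  -16.5  24.1] w 0.0067
rotvec tool [0.0006 0.0008 0.0014]
[-28.03697953   8.1171293    6.06868601]
```

```bash
python3 -m inch '[{"dx":0,"dy":0,"dz":-0.8,"rx":0,"ry":0,"rz":0,"hand":1},{"dx":0,"dy":0,"dz":0,"rx":0,"ry":0,"rz":0,"hand":1},{"dx":0,"dy":0,"dz":0,"rx":0,"ry":0,"rz":0,"hand":1},{"dx":0,"dy":0,"dz":0,"rx":0,"ry":0,"rz":0,"hand":1}]' 50
python3 look.py l7;python3 -c "
from tgt import *
togo(target(0,1.5,4),RT);s=bot.observe();print(B.T@s['moment'],s['qd'].round(4))
n='scene';d=np.load('scene_dl.npy')
# visible insert face: points with bed coords on face
v,u=np.mgrid[180:235,240:300]; dd=d[180:235,240:300]; P=px2w(n,u*1.,v*1.,dd).reshape(-1,3)
Q=(P-O)@B*1000; m=(Q[:,0]<-14)&(Q[:,0]>-70)&(abs(Q[:,1])<46)&(abs(Q[:,2]-8)<6); Q=Q[m]; A=np.c_[Q[:,:2],np.ones(len(Q))]; k=np.linalg.lstsq(A,Q[:,2],rcond=None)[0]; print('face plane slope x,y (rad), z at 0:',k,len(Q))"
```

```text
clock: 13.65
position: [0.5601, 0.1787, 0.14]
tool_rot: [2.356, 0.001, -3.01]
force: [-3.4, -9.6, 13.2]
grip_width: 0.0077
bed coords of insert by FK [-0.4  1.   3.6] force bed [-15.8   4.6   3. ] q [ 0.12  0.73 -0.19  1.81 -0.86  0.93  2.32] t 13.65
clock 13.75 pos [0.5601 0.1787 0.1401] delta mm tool [-0.3  0.4  0.4] | 0.6 force [-2.1 -9.  12.8] w 0.0075
rotvec tool [0.0006 0.0004 0.0015]
[-0.0770151   0.03005351  1.06892101] [-0.0017 -0.0001  0.0019  0.0001 -0.0001  0.0008  0.    ]
face plane slope x,y (rad), z at 0: [ 7.71227539e-03 -1.82763075e-03  9.95031533e+00] 628
```

View pics/l7s.png

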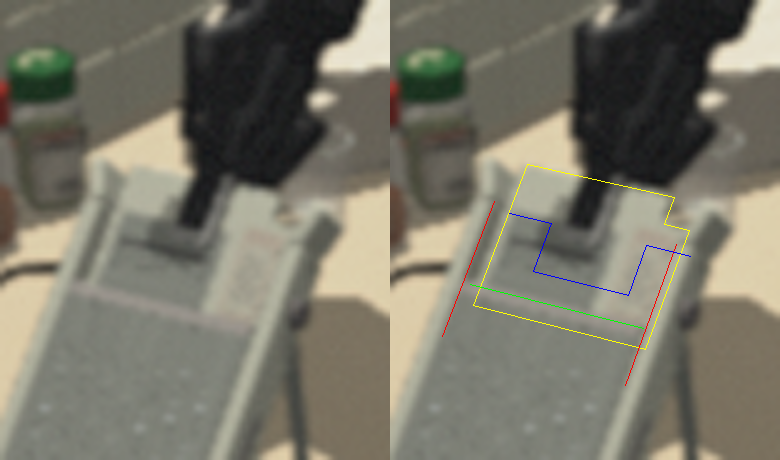

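View pics/l7t.png

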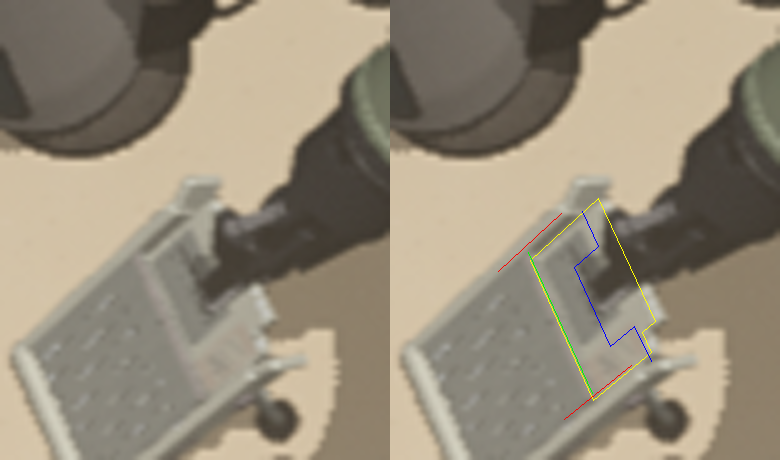

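```bash
python3 -m inch '[{"dx":0.6,"dy":0,"dz":0,"rx":0,"ry":0,"rz":0,"hand":1},{"dx":0,"dy":0,"dz":0,"rx":0,"ry":0,"rz":0,"hand":1},{"dx":0,"dy":0,"dz":0,"rx":0,"ry":0,"rz":0,"hand":1}]' 50
python3 -c "
from tgt import *
togo(target(0,1.5,4),RT);s=bot.observe();print(B.T@s['force'],B.T@s['moment'])"
python3 -m inch '[{"dx":0,"dy":0,"dz":0,"rx":0,"ry":0.012,"rz":0,"hand":1},{"dx":0,"dy":0,"dz":0,"rx":0,"ry":0,"rz":0,"hand":1},{"dx":0,"dy":0,"dz":0,"rx":0,"ry":0,"rz":0,"hand":1}]' 50
python3 -c "
from tgt import *
togo(target(0,1.5,4),RT);s=bot.observe();print(B.T@s['force'],B.T@s['moment'])"
```

```text
clock: 14.05
position: [0.56, 0.1788, 0.14]
tool_rot: [2.356, 0.002, -3.01]
force: [1.9, -6.7, 10.7]
grip_width: 0.0076
clock 14.05 pos [0.56   0.1788 0.14  ] delta mm tool [-0.3  0.3  0.4] | 0.6 force [ 1.9 -6.7 10.7] w 0.0076
rotvec tool [0.0004 0.0013 0.0017]
[-12.40623488  -0.98182774   2.72734603] [0.0269696  0.20829362 0.21795744]
clock: 14.35
position: [0.5601, 0.1786, 0.1401]
tool_rot: [2.356, -0.006, -3.002]
force: [-0.8, -7.5, 11.0]
grip_width: 0.0073
clock 14.35 pos [0.5601 0.1786 0.1401] delta mm tool [-0.3  0.4  0.5] | 0.7 force [-0.8 -7.5 11. ] w 0.0073
rotvec tool [ 0.0003 -0.0105  0.0016]
[-12.96631764   1.81426289   2.62504091] [-0.1329086   0.12769571 -0.06785693]
```

The stop reaction moved from +30 mm to −26 mm with 0.012 rad of turn, so both stops are bearing. I'll set the middle angle, do a final check and hand in.

```bash
python3 -m inch '[{"dx":0,"dy":0,"dz":0,"rx":0,"ry":-0.006,"rz":0,"hand":1},{"dx":0,"dy":0,"dz":0,"rx":0,"ry":0,"rz":0,"hand":1},{"dx":0,"dy":0,"dz":0,"rx":0,"ry":0,"rz":0,"hand":1},{"dx":0,"dy":0,"dz":0,"rx":0,"ry":0,"rz":0,"hand":1}]' 50
python3 look.py l8; python3 -c "
from tgt import *
s=bot.observe();print(B.T@s['force'],B.T@s['moment'],s['qd'].round(4),s['grip_width'])
p=np.load('scene_pl.npy'); cv2.imwrite('pics/fin.png',cv2.cvtColor(cv2.resize(p[140:300,140:460],None,fx=2.4,fy=2.4,interpolation=cv2.INTER_CUBIC),cv2.COLOR_RGB2BGR))"
```

```text
clock: 14.75
position: [0.56, 0.1787, 0.14]
tool_rot: [2.356, -0.002, -3.006]
force: [1.5, -6.7, 10.5]
grip_width: 0.007
bed coords of insert by FK [-0.4  1.2  3.6] force bed [-12.2  -0.6   2.6] q [ 0.12  0.73 -0.19  1.8  -0.86  0.93  2.31] t 14.75
[-12.62271364   1.02990591   3.3767727 ] [-0.07571423  0.23324351 -0.0276233 ] [-0.0016  0.0004 -0.0003  0.0003  0.002   0.0014 -0.0002] 0.007485279044909413
```

View pics/fin.png

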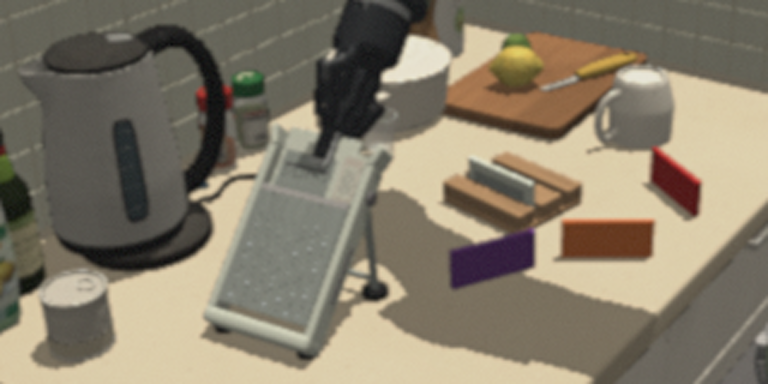

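The final picture shows the insert under the blade plate in the slicer (scene px about (275,203)), label up and notch to the front. The plain insert is in its groove at about (349,215). The mug and tin are in place.

```bash
python3 -c "
from workcell import bot
print(bot.job_done())"
```

```text
the job is handed in; nothing more can be done
None
```

I took the notched insert out of the stand and slid it down between the slicer rails until it met the stops. It lies label side up with the notched end to the front, and I handed the job in at 14.75 s with the gripper still holding the upper edge.

**Position:** by the arm's own readings, the insert's lower edge is 0.4 mm from my estimated stop line. It is 1.2 mm off my estimated middle sideways, with its mid-plane 3.6 mm above the bed (home is 4 mm).

**Seating:** there is a steady push of about 13 N against the stops. A small test turn moved the contact from one side of the stops to the other, so both stops are bearing. The highest reading while seating was about 30 N at the wrist, well under the 100 N limit.

**Other things:** the last picture shows the plain insert in its groove and the mug and tin in place. The garlic is hidden behind the slicer in that picture; in the earlier pictures it had not moved.

**Disagreements between checks:**
- The depth picture put the insert's label face about 2 mm higher than the contact reading did.
- The top camera was offset by about 1 to 2 pixels (3 to 5 mm) for both the insert and the slicer. The position of one relative to the other still agreed, so I relied on the scene camera and the contact forces.

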